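# Chalk line from behind the jar and the glue

### The arm

A 6-joint arm with a two-finger parallel gripper is mounted at the origin on a cart in front of the work surface, level with it; the furniture and walls round the work are solid. World frame = base frame: x ahead of the robot, y to its left, z up, the work surface at z = 0. Lengths are in m, angles in rad, forces in N, time in s.
With the tool pointing down it reaches from about 0.375 to 0.925 m from the base axis. Payload 5.7 kg.
Tool frame: the origin (TCP) lies between the finger pads; the fingertips stand 19 mm ahead of it and the grasp point (between the pads) is the TCP (r.tip_reach is the distance from the TCP to the fingertips, in m); z points along the fingers, y is the line along which they close (so a half turn about z gives the same grasp; the last joint's range is limited). The gripper opens to 85 mm and grips with 20 to 120 N. Pads are 22 mm wide; open, the fingers measure 114 mm over their backs; the gripper's body (76 mm by 85 mm) begins 54 mm behind the grasp point. The pads swing forward as they close: fully open they stand 13 mm farther back than shut.
Start: joints at [1, 0.359, 1.51, -0, 1.272, -0.115], TCP at [0.264, 0.539, 0.25] pointing down, gripper open.
Joint ranges: [-2.97, 2.97], [-1.01, 2.36], [0.21, 2.38], [-0.96, 4.11], [0.2, 2.71], [-2.98, 2.98]. Speed limits (rad/s): [2.39, 2.39, 3.14, 3.14, 3.14, 3.14].

### API

Orientations are given as a unit quaternion [x, y, z, w].
In Python, from station import r gives the robot as it stands.
- The arm moves only by the tool step_arm, never from a script. Its argument "deltas" is text: rows parted by semicolons, each of 4 numbers parted by spaces: the shift along the tool's x, y, z in mm, then the turn about the tool's z in degrees. A call has 1 to 8 rows; each row shifts and turns the commanded pose from where the row before left it, along the tool's axes as they then stand; what a row does not reach is not made up. A row lasts 1/10 s, in which the tool goes at most 50 mm and 8.59 degrees, less where a joint would pass 70% of its speed; a pose out of reach is approached as far as the arm can. A call is refused whole if a number of a shift passes 50 or a number of a turn 8.59, either way. A call with a gripper value outside its range is refused whole. "fingers" is the finger opening in mm, from 0 to 85.4, set as the call begins (left out, the last holds). The fingers move at their own pace and stop on an object; "force" is the grip in N (left out, the last holds). Time passes only in rows, so rows that do not move let the fingers close. It gives the time, the measured TCP pose, the force, the opening and the grip force at its end, in the units of the state.
- r.read_state(): the state, without advancing time (a new reading comes with each control period).
- r.get_image(name): name is "scene" or "top"; returns the picture (420x560x3 uint8, red, green, blue); there is no depth.
- r.camera_params(name): a dict with "fx", "fy", "cx", "cy" (pixels), "camera_from_world" (4x4, takes a point from world to camera coordinates). Camera axes: x right, y up, looking along -z (the intrinsics and any distortion apply to the point x, -y, -z); pixel columns grow to the right and rows downward; lengths in m; the calibration is good to about 2 mm. A picture is of the moment at which its call begins. camera_params takes no time and is no camera call.
- r.finish_job(): hands the job in; it is judged then, once.
Trained networks look in the newest picture that a camera, given by its name, has taken for a name from the list of things; names that differ only in an ending like _2 or _b are one class to them, and where a whole thing is asked for, a point or a joint stands for the part that bears it (a point fixed in the world has none). Each returns a list of dicts, best first, with "p" (0 to 1); they miss things now and then, are a little off and sometimes report something else, mostly with a low value. They report only what shows in the picture. A call takes as long as a camera call. They do not tell look-alikes from the thing itself.
- r.regions_of(name, camera): "region" (420x560 bool, what is visible of it) and "uv" ([column, row] in pixels, amid what is visible of it).
- r.mark_of(name, camera): "uv" ([column, row] in pixels: a listed point, or the origin of a listed thing).
The state is a dict: "clock": time; "joint_positions": joint angles; "joint_vel": joint speeds; "joint_efforts": joint torques, N m; "tcp_pos": TCP position; "eef_rot": TCP orientation; "contact_force": force on the tool from outside, world axes, zero at the start; "ft_torque": the same for the moment, N m; "gripper_width": finger opening in m; "grip_force": force on a finger pad.
Only numpy, scipy, OpenCV 4.12 (cv2) and the standard library are available. Lean on these libraries where they do the work, as an engineer would, in place of code of your own. Each camera call takes 0.05 s, during which the arm holds its last target. There are 200 camera calls.

### The job

The purple chalk-line reel is needed for a job but lies in the wooden rack behind the screw jar and the glue bottle. First stand the jar and the bottle aside, upright, on the black mat; with both there, lay the reel flat on the floor of the blue job tray without disturbing the pliers in it. Then stand the jar and the bottle back in the rack, each on the spot where it stood at first.

Things in the scene. Friction and masses are not known exactly. Their poses are not given: they have to be found in the camera images.
- chalk_line_c (a point): purple chalk-line reel lying flat, 36 (x) x 111 (y) x 28 (z) mm, 0.11 kg; the point is its centre, half-way up, 14 mm above its underside. Its y axis runs along its length, the separate small hook end at -y; the body proper is a block from y = -42 to +56 mm. It lies across the back of the rack, and only its 36 mm width can be grasped.
- screw_jar_c (a point): round clear jar of screws with a black screw lid (fixed), 64 mm diameter (lid 61 mm, from 74 mm up to the top), 90 mm high, about 0.26 kg; the point is its centre, 45 mm above its underside. z is up.
- glue_bottle_c (a point): white glue bottle with a red nozzle, 46 (x) x 60 (y) x 182 (z) mm, about 0.27 kg; the point is half-way up, 91 mm above its underside. The flat-sided body reaches 142 mm above the underside; above it are a 28 mm wide cap up to 163 mm and a 13 mm nozzle up to the top.
- pliers_c (a point): pliers with brown handles lying flat in the job tray, 53 (x) x 150 (y) x 18 (z) mm; the point is the centre, 9 mm above the underside. A bystander: not to be moved.
- rack: fixed plywood rack 200 x 200 mm, open front (-x); origin at the centre of its underside. Things stand on its 12 mm board. Back rail: x = 90 to 100 mm, 42 mm high; side cheeks: inner faces y = -92 and +92 mm, 33 mm high. Jar and bottle stand (either way round) on 82 mm cork discs at x = -20, y = -50 and +50 mm; the chalk line lies at x = 36, y = 0, along y.
- mat: black rubber mat with a thin grey border line, fixed flat on the bench, 180 (x) x 220 (y) x 3 (z) mm; origin at the centre of its underside.
- job_tray: blue open tray, fixed, 200 x 200 mm outside, 28 mm high, walls and floor 5 mm thick; origin at the centre of its underside. The pliers lie along y in its +x half (at about x = 50 mm); the -x half is empty.
There are look-alikes about, which are no part of the job. Leave any green or turquoise look-alike of the part that bears screw_jar_c alone.

How it is judged:
On the way, in this order (a step that is already met when the one before it is completed fails the run):
1. the jar and the bottle both stand upright on the mat (x of screw_jar_c in the frame of mat between -0.09 and 0.09 m and y of screw_jar_c in the frame of mat between -0.11 and 0.11 m and angle between each of screw_jar_c, glue_bottle_c's own z axis and vertical below 0.1 rad and z of screw_jar_c in the frame of mat below 0.06 m and x of glue_bottle_c in the frame of mat between -0.09 and 0.09 m and y of glue_bottle_c in the frame of mat between -0.11 and 0.11 m and z of glue_bottle_c in the frame of mat below 0.106 m and linear speed of each of screw_jar, glue_bottle below 0.02 m/s), for 0.2 s.
2. with both still on the mat, the chalk line lies flat on the floor of the job tray (all of step 1 and x of chalk_line_c in the frame of job_tray between -0.09 and 0.09 m and y of chalk_line_c in the frame of job_tray between -0.09 and 0.09 m and z of chalk_line_c in the frame of job_tray below 0.027 m and angle between chalk_line_c's own z axis and vertical below 0.12 rad and linear speed of chalk_line below 0.02 m/s), for 0.2 s.
At the end, for the whole second after the job is handed in: The chalk line lies flat on the floor of the job tray; the jar and the bottle stand upright in the rack, each within 15 mm of where it stood at the start; the pliers lie within 25 mm of where they lay; all is at rest (x of chalk_line_c in the frame of job_tray between -0.09 and 0.09 m and y of chalk_line_c in the frame of job_tray between -0.09 and 0.09 m and z of chalk_line_c in the frame of job_tray below 0.027 m and angle between chalk_line_c's own z axis and vertical below 0.12 rad and linear speed of each of chalk_line, screw_jar, glue_bottle below 0.02 m/s and distance of each of screw_jar_c, glue_bottle_c from where it was at the start of the episode below 0.015 m and angle between each of screw_jar_c, glue_bottle_c's own z axis and vertical below 0.08 rad and distance of pliers_c from where it was at the start of the episode below 0.025 m); the robot touches nothing.
It fails at once if the jar or the bottle is tipped over (angle between any of screw_jar_c, glue_bottle_c's own z axis and vertical above 0.7 rad).
It fails at once if the pliers are moved more than 25 mm (distance of pliers_c from where it was at the start of the episode above 0.025 m).
It also fails if it takes over 134 s, if anything falls off the work surface, if the arm or the gripper's body presses on something with over 40 N, if the wrist force passes 120 N, or if a joint passes its speed limit or range.

## Working session

There is one attempt and no reset: what is moved stays moved. The work goes in short steps, Python scripts to look and compute and a tool call to move; the robot and the scene stay as the last step left them, time stands still between calls to the robot, and variables do not carry over. Pictures are saved under pics/ and viewed, at most 14 in all, crops included, and the job is handed in when it is done.

Besides the shell and the picture viewer there is one more tool, called by a JSON object that holds its "fn" and its "kwargs", one argument or row to a line. step_arm: Moves the arm, as the interface text tells. Its arguments: {"type":"object","properties":{"deltas":{"type":"string"},"fingers":{"type":"number"},"force":{"type":"number"}},"required":["deltas"]}

```bash
mkdir -p pics; ls
cat > h.py <<'E'
import numpy as np, cv2
from station import r
def save(c,n):
    im=r.get_image(c); cv2.imwrite('pics/'+n,cv2.cvtColor(im,cv2.COLOR_RGB2BGR)); return im
def ray(c,uv):
    p=r.camera_params(c); T=np.linalg.inv(np.array(p["camera_from_world"]))
    d=np.array([(uv[0]-p["cx"])/p["fx"],-(uv[1]-p["cy"])/p["fy"],-1.])
    return T[:3,3],T[:3,:3]@d
def at(c,uv,z):
    o,d=ray(c,uv); return (o+d*(z-o[2])/d[2]).round(4)
def proj(c,P):
    p=r.camera_params(c); q=np.array(p["camera_from_world"])@np.append(P,1)
    return np.array([p["cx"]+p["fx"]*q[0]/-q[2],p["cy"]-p["fy"]*q[1]/-q[2]]).round(1)
E
python3 - <<'E'
from h import *
print({k:(v if k!='camera_from_world' else np.linalg.inv(v).round(3).tolist()) for k,v in r.camera_params('top').items()})
print({k:(v if k!='camera_from_world' else np.linalg.inv(v).round(3).tolist()) for k,v in r.camera_params('scene').items()})
Z={'chalk_line_c':.026,'screw_jar_c':.057,'glue_bottle_c':.103,'pliers_c':.014,'rack':0,'mat':0,'job_tray':0}
for c in('top','scene'):
    save(c,c+'0.png')
    for n,z in Z.items():
        for m in r.mark_of(n,c)[:4]: print(c,n,round(m['p'],2),np.round(m['uv'],1),at(c,m['uv'],z)[:2])
print(r.read_state())
E
```

```text
pics
{'fx': 429.1636641945901, 'fy': 429.1636641945901, 'cx': 282.42139862099185, 'cy': 207.30725208883564, 'camera_from_world': [[0.015, 1.0, -0.026, 0.441], [-1.0, 0.015, 0.01, -0.012], [0.011, 0.026, 1.0, 1.262], [0.0, 0.0, 0.0, 1.0]]}
{'fx': 493.0182002639675, 'fy': 493.0182002639675, 'cx': 280.2960241898789, 'cy': 200.49973059147445, 'camera_from_world': [[0.893, 0.271, -0.358, 0.028], [-0.449, 0.566, -0.691, -0.938], [0.015, 0.778, 0.628, 0.929], [0.0, 0.0, 0.0, 1.0]]}
top chalk_line_c 0.89 [278.9 164.8] [ 0.596  -0.0128]
top chalk_line_c 0.7 [365.7 194.9] [ 0.5127 -0.2649]
top screw_jar_c 0.96 [242.4 240.2] [0.3787 0.0863]
top screw_jar_c 0.94 [282.  241.8] [ 0.3758 -0.0247]
top screw_jar_c 0.73 [257.8 182.4] [0.5415 0.0458]
top glue_bottle_c 0.87 [299. 183.] [ 0.5378 -0.0679]
top pliers_c 0.88 [179.7 176.2] [0.5596 0.2751]
top rack 0.84 [276.9 179.9] [ 0.5545 -0.0076]
top rack 0.65 [177.6 179.5] [0.5511 0.2842]
top mat 0.92 [368.1 196.3] [ 0.5102 -0.2773]
top job_tray 0.62 [177.4 200.8] [0.4885 0.2835]
scene screw_jar_c 0.94 [279.3 196.4] [0.5321 0.0397]
scene screw_jar_c 0.9
[... 478 characters left out ...]
99895010e-01,  3.58785070e-01,  1.51040463e+00,  1.94821788e-05,
        1.27255729e+00, -1.15078158e-01]), 'joint_vel': array([-6.19024930e-06,  7.43662933e-05, -8.17193512e-04,  7.30206624e-04,
       -5.29734434e-04, -5.34528747e-04]), 'joint_efforts': array([-1.57138857e-04, -5.27535903e+01, -2.79041898e+01, -1.23587874e-04,
        1.65868903e-03, -1.46639326e-05]), 'tcp_pos': array([0.26408266, 0.53870196, 0.25027391]), 'eef_rot': array([ 2.25946391e-01,  9.74139734e-01, -6.95420199e-05, -3.47204735e-05]), 'contact_force': array([-0.92491145,  0.19548339, -0.24360959]), 'ft_torque': array([-0.04479159, -0.00974472, -0.03080293]), 'grip_force': 0.0, 'gripper_width': 0.08532884589416079}
```

View pics/top0.png

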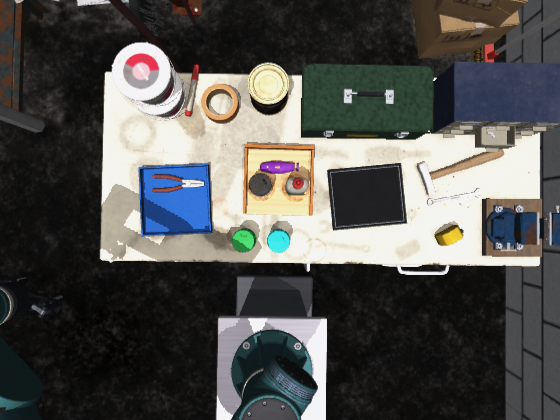

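View pics/scene0.png

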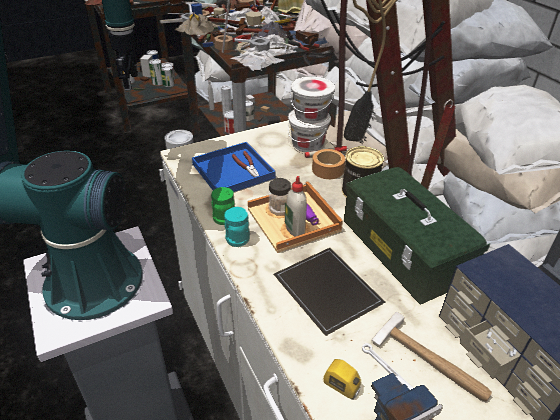

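The top view shows the rack at about (279,180) with the jar (261,183), bottle (297,185) and reel (279,167). The mat is at (367,196), the tray at (176,199), and the green and turquoise jars are at (243,240) and (279,241). Next I'll get precise poses and yaws.

Run:
```python
from h import *
im=save('top','t1.png')
def rect(n,z,near):
    for g in r.regions_of(n,'top')[:4]:
        m=g['region'].astype(np.uint8)
        c=cv2.findNonZero(m).reshape(-1,2).astype(float)
        W=np.array([at('top',p,z)[:2] for p in c],np.float32)
        ((x,y),(a,b),t)=cv2.minAreaRect(W)
        print(n,round(g['p'],2),'uv',np.round(g['uv'],0),'ctr',round(x,4),round(y,4),'size',round(a,3),round(b,3),'ang',round(t,1),'mean',W.mean(0).round(4))
for n,z in [('mat',.003),('job_tray',.028),('rack',.035),('chalk_line_c',.035),('screw_jar_c',.102),('glue_bottle_c',.15)]: rect(n,z,0)
big=cv2.resize(im[130:255,130:420],None,fx=2.7,fy=2.7,interpolation=cv2.INTER_CUBIC)
cv2.imwrite('pics/t1c.png',cv2.cvtColor(big,cv2.COLOR_RGB2BGR))
```

```text
Traceback (most recent call last):
  File "h.py", line 10, in at
    o,d=ray(c,uv); return (o+d*(z-o[2])/d[2]).round(4)
        ~~~^^^^^^
  File "h.py", line 6, in ray
    p=r.camera_params(c); T=np.linalg.inv(np.array(p["camera_from_world"]))
ValueError: time passes only in moves, steps and waits
```

```bash
sed -i 's/r.camera_params(c)/cp(c)/' h.py; sed -i '2a from functools import lru_cache\n@lru_cache\ndef cp(c): return r.camera_params(c)' h.py
cat > m.py <<'E'
from h import *
im=save('top','t1.png')
def rect(n,z):
    for g in r.regions_of(n,'top')[:4]:
        c=cv2.findNonZero(g['region'].astype(np.uint8)).reshape(-1,2).astype(float)
        W=np.array([at('top',p,z)[:2] for p in c],np.float32)
        ((x,y),(a,b),t)=cv2.minAreaRect(W)
        print(n,round(g['p'],2),'uv',np.round(g['uv'],0),'ctr',round(x,4),round(y,4),'size',round(a,3),round(b,3),'ang',round(t,1),'mean',W.mean(0).round(4))
for n,z in [('mat',.003),('job_tray',.028),('rack',.035),('chalk_line_c',.035),('screw_jar_c',.102),('glue_bottle_c',.15)]: rect(n,z)
big=cv2.resize(im[130:255,130:420],None,fx=2.7,fy=2.7,interpolation=cv2.INTER_CUBIC)
cv2.imwrite('pics/t1c.png',cv2.cvtColor(big,cv2.COLOR_RGB2BGR))
E
python3 m.py
```

```text
mat 0.61 uv [367. 197.] ctr 0.5088 -0.2732 size 0.182 0.221 ang 6.6 mean [ 0.5096 -0.2733]
job_tray 0.74 uv [175. 204.] ctr 0.4911 0.2831 size 0.199 0.206 ang 3.3 mean [0.4865 0.2841]
rack 0.96 uv [278. 179.] ctr 0.5528 -0.0116 size 0.199 0.201 ang 89.2 mean [ 0.5523 -0.0132]
chalk_line_c 0.91 uv [276. 166.] ctr 0.5898 -0.006 size 0.032 0.095 ang 0.9 mean [ 0.5894 -0.0051]
screw_jar_c 0.87 uv [258. 184.] ctr 0.5308 0.0362 size 0.063 0.059 ang 45.8 mean [0.5301 0.0366]
screw_jar_c 0.82 uv [243. 240.] ctr 0.3816 0.081 size 0.065 0.065 ang 0.9 mean [0.3817 0.0804]
screw_jar_c 0.62 uv [278. 242.] ctr 0.3822 -0.014 size 0.059 0.061 ang 46.1 mean [ 0.3819 -0.0134]
glue_bottle_c 0.79 uv [297. 184.] ctr 0.5259 -0.0593 size 0.047 0.055 ang 0.9 mean [ 0.5262 -0.0585]
```

View pics/t1c.png

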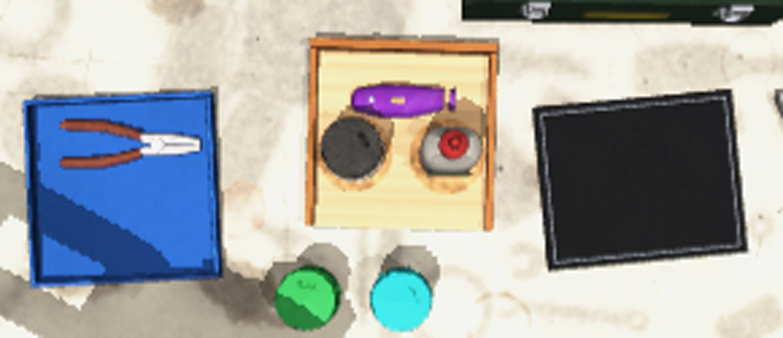

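The rack is at (0.5525, -0.012) with yaw close to 0. That puts the jar at about (0.533, 0.038), the bottle at (0.533, -0.062) and the reel at (0.589, -0.012). The mat is at (0.509, -0.273) with yaw about 5°, and the tray is at (0.490, 0.283) with yaw about 3.5°. I'll turn the tool so it closes along world x, which makes tool x = world +y and tool y = world +x.

{"fn": "step_arm", "kwargs": {
  "deltas": "0 0 -5 7.99;0 0 -5 7.99;0 0 -5 7.99;0 0 -5 7.99;0 0 -5 7.99;0 0 -5 7.99;0 0 -5 7.99;0 0 -5 7.99",
  "fingers": 85,
  "force": 40
}}

```text
clock: 2.05
tcp_pos: [0.2641, 0.5387, 0.2905]
eef_rot: [0.709, 0.705, -0.0, 0.0]
contact_force: [-0.2, 0.5, -0.5]
gripper_width: 0.085
grip_force: 0.0
```

{"fn": "step_arm", "kwargs": {
  "deltas": "-37.5 16.8 0 0;-37.5 16.8 0 0;-37.5 16.8 0 0;-37.5 16.8 0 0;-37.5 16.8 0 0;-37.5 16.8 0 0;-37.5 16.8 0 0;-37.5 16.8 0 0"
}}

```text
clock: 2.85
tcp_pos: [0.3988, 0.2371, 0.2905]
eef_rot: [0.707, 0.707, 0.0, 0.0]
contact_force: [0.1, 0.1, -0.5]
gripper_width: 0.0847
grip_force: 0.0
```

{"fn": "step_arm", "kwargs": {
  "deltas": "-37.5 16.8 0 0;-37.5 16.8 0 0;-37.5 16.8 0 0;-37.5 16.8 0 0;-37.5 16.8 0 0;-37.5 16.8 0 0;-37.5 16.8 0 0;0 0 0 0"
}}

```text
clock: 3.65
tcp_pos: [0.5182, -0.0283, 0.2905]
eef_rot: [0.709, 0.705, -0.0, 0.002]
contact_force: [-0.0, 0.5, 0.7]
gripper_width: 0.0846
grip_force: 0.0
```

{"fn": "step_arm", "kwargs": {
  "deltas": "-17 7.5 0 0;-17 7.5 0 0;0 0 20 0;0 0 0 0;0 0 0 0"
}}

```text
clock: 4.15
tcp_pos: [0.5304, -0.0578, 0.2702]
eef_rot: [0.707, 0.707, -0.0, -0.001]
contact_force: [0.7, 0.4, -0.7]
gripper_width: 0.0848
grip_force: 0.0
```

Run:
```python
from h import *
im=save('scene','s2.png')
for P in [(.533,-.062,.194),(.533,-.062,.012),(.533,.038,.102)]:
    u=proj('scene',np.array(P)); print(P,u); cv2.drawMarker(im,tuple(int(v) for v in u),(0,255,0),0,5,1)
big=cv2.resize(im[60:270,180:400],None,fx=2.8,fy=2.8,interpolation=cv2.INTER_CUBIC)
cv2.imwrite('pics/s2c.png',cv2.cvtColor(big,cv2.COLOR_RGB2BGR))
```

```text
(0.533, -0.062, 0.194) [298.4 176.4]
(0.533, -0.062, 0.012) [295.8 229.7]
(0.533, 0.038, 0.102) [280.1 184. ]
```

View pics/s2c.png

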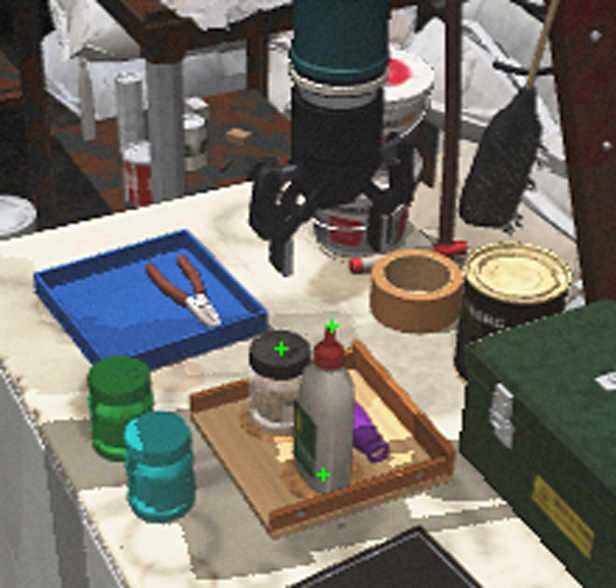

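The markers land on the nozzle tip (329,330) and the jar lid (280,345), so the estimates hold. Descending on the bottle.

{"fn": "step_arm", "kwargs": {
  "deltas": "-3 2 10 0;0 0 25 0;0 0 25 0;0 0 25 0;0 0 25 0;0 0 14 0;0 0 0 0;0 0 0 0"
}}

```text
clock: 5.0
tcp_pos: [0.533, -0.0609, 0.1465]
eef_rot: [0.707, 0.707, -0.0, 0.0]
contact_force: [-1.1, 0.3, 0.6]
gripper_width: 0.0851
grip_force: 0.0
```

{"fn": "step_arm", "kwargs": {
  "deltas": "0 0 0 0;0 0 0 0;0 0 0 0;0 0 0 0;0 0 0 0;0 0 0 0;0 0 0 0;0 0 0 0",
  "fingers": 30,
  "force": 40
}}

```text
clock: 5.8
tcp_pos: [0.5331, -0.0611, 0.1473]
eef_rot: [0.707, 0.707, 0.0, 0.001]
contact_force: [-1.8, 0.7, 6.6]
gripper_width: 0.0442
grip_force: 40.7
```

{"fn": "step_arm", "kwargs": {
  "deltas": "0 0 -10 0;0 0 -20 0;0 0 -20 0;0 0 -20 0;0 0 -20 0;0 0 0 0"
}}

```text
clock: 6.4
tcp_pos: [0.5345, -0.0613, 0.2392]
eef_rot: [0.707, 0.707, 0.001, 0.002]
contact_force: [0.1, -0.1, -2.9]
gripper_width: 0.0442
grip_force: 42.1
```

{"fn": "step_arm", "kwargs": {
  "deltas": "-20 -2 0 0;-35 -3 0 0;-40 -3 0 0;-40 -3 0 0;-40 -3 0 0;-35 -3 0 0;-30 -3 0 0;-20 -1 0 0"
}}

```text
clock: 7.2
tcp_pos: [0.5106, -0.3228, 0.2351]
eef_rot: [0.708, 0.706, -0.0, -0.001]
contact_force: [1.0, 0.8, -3.1]
gripper_width: 0.0446
grip_force: 42.1
```

{"fn": "step_arm", "kwargs": {
  "deltas": "0 0 0 0;0 0 20 0;0 0 20 0;0 0 20 0;0 0 20 0;0 0 12 0;0 0 0 0"
}}

```text
clock: 7.9
tcp_pos: [0.5104, -0.319, 0.1423]
eef_rot: [0.707, 0.707, -0.0, -0.002]
contact_force: [-0.5, -0.0, -2.9]
gripper_width: 0.0441
grip_force: 42.0
```

{"fn": "step_arm", "kwargs": {
  "deltas": "0 0 2 0;0 0 2 0;0 0 0 0"
}}

```text
clock: 8.2
tcp_pos: [0.512, -0.3212, 0.141]
eef_rot: [0.707, 0.707, 0.0, 0.001]
contact_force: [0.3, 0.3, -2.5]
gripper_width: 0.0444
grip_force: 42.1
```

{"fn": "step_arm", "kwargs": {
  "deltas": "0 0 1.5 0;0 0 1.5 0;0 0 0 0"
}}

```text
clock: 8.5
tcp_pos: [0.5119, -0.3213, 0.1384]
eef_rot: [0.707, 0.707, -0.0, 0.001]
contact_force: [-1.1, -0.1, 4.1]
gripper_width: 0.0447
grip_force: 42.9
```

Contact with the mat at 0.138. Releasing.

{"fn": "step_arm", "kwargs": {
  "deltas": "0 0 0 0;0 0 0 0;0 0 0 0;0 0 0 0;0 0 0 0;0 0 0 0;0 0 0 0",
  "fingers": 85
}}

```text
clock: 9.2
tcp_pos: [0.5115, -0.3209, 0.1373]
eef_rot: [0.707, 0.707, -0.0, -0.0]
contact_force: [0.6, 0.1, 0.0]
gripper_width: 0.0848
grip_force: 0.0
```

{"fn": "step_arm", "kwargs": {
  "deltas": "0 0 -15 0;0 0 -30 0;0 0 -40 0;0 0 -40 0;0 0 -10 0;0 0 0 0"
}}

```text
clock: 9.8
tcp_pos: [0.5126, -0.3217, 0.2745]
eef_rot: [0.707, 0.707, 0.0, 0.002]
contact_force: [0.2, -0.1, -0.4]
gripper_width: 0.0847
grip_force: 0.0
```

{"fn": "step_arm", "kwargs": {
  "deltas": "45 2.5 0 0;45 2.5 0 0;45 2.5 0 0;45 2.5 0 0;45 2.5 0 0;45 2.5 0 0;45 2.5 0 0;45 2.5 0 0"
}}

```text
clock: 10.6
tcp_pos: [0.5303, 0.0409, 0.2701]
eef_rot: [0.707, 0.707, -0.001, -0.001]
contact_force: [0.9, -1.1, 0.3]
gripper_width: 0.0851
grip_force: 0.0
```

{"fn": "step_arm", "kwargs": {
  "deltas": "0 0 20 0;0 0 40 0;0 0 40 0;0 0 10 0;0 0 0 0;0 0 0 0"
}}

```text
clock: 11.2
tcp_pos: [0.5323, 0.0389, 0.1628]
eef_rot: [0.707, 0.707, 0.0, 0.0]
contact_force: [-0.3, -0.1, 1.2]
gripper_width: 0.085
grip_force: 0.0
```

Run:
```python
from h import *
im=save('scene','s3.png')
for n,z in [('glue_bottle_c',.094),('screw_jar_c',.057)]:
    for m in r.mark_of(n,'scene')[:4]: print(n,round(m['p'],2),at('scene',m['uv'],z))
print(r.read_state()['tcp_pos'])
big=cv2.resize(im[100:350,180:420],None,fx=2.4,fy=2.4,interpolation=cv2.INTER_CUBIC)
cv2.imwrite('pics/s3c.png',cv2.cvtColor(big,cv2.COLOR_RGB2BGR))
```

```text
glue_bottle_c 0.74 [ 0.5097 -0.3178  0.094 ]
glue_bottle_c 0.28 [ 0.4602 -0.3336  0.094 ]
screw_jar_c 0.95 [0.5344 0.0602 0.057 ]
screw_jar_c 0.73 [ 0.3777 -0.0329  0.057 ]
screw_jar_c 0.57 [0.3794 0.0736 0.057 ]
[0.53317125 0.03882305 0.16398096]
```

View pics/s3c.png

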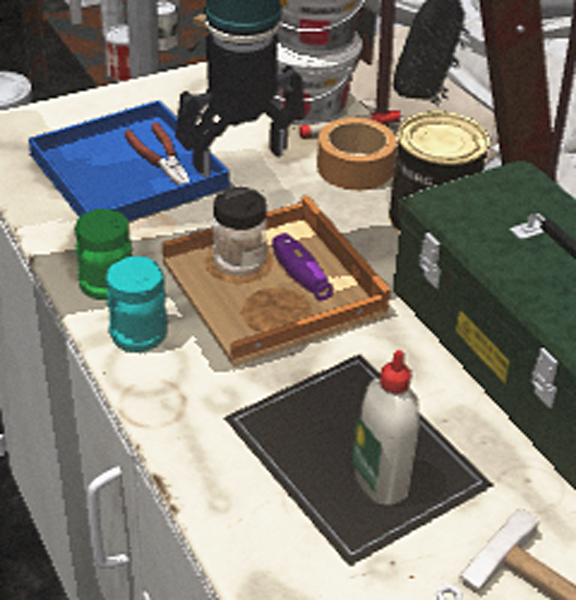

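The bottle stands upright on the mat, base at crop (388,490). The jar lid at (240,202) matches the prediction, so I'm descending on the jar.

{"fn": "step_arm", "kwargs": {
  "deltas": "0 0 20 0;0 0 25 0;0 0 25 0;0 0 17 0;0 0 10 0;0 0 0 0;0 0 0 0"
}}

```text
clock: 12.05
tcp_pos: [0.5326, 0.039, 0.0662]
eef_rot: [0.707, 0.707, 0.0, 0.001]
contact_force: [0.3, -0.0, 0.8]
gripper_width: 0.0851
grip_force: 0.0
```

{"fn": "step_arm", "kwargs": {
  "deltas": "0 0 0 0;0 0 0 0;0 0 0 0;0 0 0 0;0 0 0 0;0 0 0 0",
  "fingers": 45,
  "force": 40
}}

```text
clock: 12.65
tcp_pos: [0.5328, 0.039, 0.0666]
eef_rot: [0.707, 0.707, 0.001, 0.001]
contact_force: [-0.3, 0.2, 5.7]
gripper_width: 0.0625
grip_force: 43.6
```

{"fn": "step_arm", "kwargs": {
  "deltas": "0 0 -10 0;0 0 -20 0;0 0 -25 0;0 0 -20 0;0 0 0 0"
}}

```text
clock: 13.15
tcp_pos: [0.5338, 0.039, 0.1433]
eef_rot: [0.707, 0.707, 0.002, 0.002]
contact_force: [0.7, -1.4, -2.4]
gripper_width: 0.0625
grip_force: 45.7
```

{"fn": "step_arm", "kwargs": {
  "deltas": "-20 -3 0 0;-35 -4 0 0;-40 -4 0 0;-40 -4 0 0;-40 -4 0 0;-35 -4 0 0;-32 -4 0 0;-20 -2 0 0"
}}

```text
clock: 13.95
tcp_pos: [0.5017, -0.2251, 0.1394]
eef_rot: [0.708, 0.706, -0.0, -0.0]
contact_force: [0.5, -0.2, -1.9]
gripper_width: 0.0626
grip_force: 45.7
```

{"fn": "step_arm", "kwargs": {
  "deltas": "0 0 0 0;0 0 20 0;0 0 25 0;0 0 20 0;0 0 10 0;0 0 3 0;0 0 0 0"
}}

```text
clock: 14.65
tcp_pos: [0.5026, -0.2224, 0.0621]
eef_rot: [0.707, 0.707, -0.0, -0.0]
contact_force: [-0.4, -1.1, -3.0]
gripper_width: 0.0628
grip_force: 45.6
```

{"fn": "step_arm", "kwargs": {
  "deltas": "0 0 2 0;0 0 2 0;0 0 1 0;0 0 0 0"
}}

```text
clock: 15.05
tcp_pos: [0.5029, -0.2231, 0.0577]
eef_rot: [0.707, 0.707, 0.0, 0.0]
contact_force: [0.1, -0.1, -1.5]
gripper_width: 0.0625
grip_force: 45.7
```

{"fn": "step_arm", "kwargs": {
  "deltas": "0 0 1 0;0 0 0 0"
}}

```text
clock: 15.25
tcp_pos: [0.5029, -0.2232, 0.0576]
eef_rot: [0.707, 0.707, 0.0, 0.001]
contact_force: [-2.5, 0.8, 9.3]
gripper_width: 0.0627
grip_force: 47.0
```

Jar in contact with the mat. Releasing and rising.

{"fn": "step_arm", "kwargs": {
  "deltas": "0 0 0 0;0 0 0 0;0 0 0 0;0 0 0 0;0 0 0 0;0 0 0 0",
  "fingers": 85
}}

```text
clock: 15.85
tcp_pos: [0.5026, -0.2229, 0.0562]
eef_rot: [0.707, 0.707, -0.0, -0.0]
contact_force: [-0.6, -0.2, 0.7]
gripper_width: 0.0851
grip_force: 0.0
```

{"fn": "step_arm", "kwargs": {
  "deltas": "0 0 -15 0;0 0 -30 0;0 0 -35 0;0 0 -40 0;0 0 0 0"
}}

```text
clock: 16.35
tcp_pos: [0.5059, -0.2248, 0.1815]
eef_rot: [0.707, 0.707, 0.001, 0.005]
contact_force: [0.5, -0.2, 0.3]
gripper_width: 0.0851
grip_force: 0.0
```

{"fn": "step_arm", "kwargs": {
  "deltas": "20 8 0 0;35 14 0 0;40 16 0 0;40 16 0 0;40 16 0 0;30 12 0 0;13 4 0 0;0 0 0 0",
  "fingers": 54
}}

```text
clock: 17.15
tcp_pos: [0.5887, -0.0036, 0.1756]
eef_rot: [0.706, 0.708, -0.0, -0.0]
contact_force: [0.1, -0.4, -0.0]
gripper_width: 0.054
grip_force: 0.0
```

Run:
```python
from h import *
im=save('scene','s4.png')
for n,z in [('chalk_line_c',.026),('screw_jar_c',.048),('glue_bottle_c',.094)]:
    for m in r.mark_of(n,'scene')[:4]: print(n,round(m['p'],2),at('scene',m['uv'],z))
for g in r.regions_of('chalk_line_c','scene')[:3]:
    c=cv2.findNonZero(g['region'].astype(np.uint8)).reshape(-1,2); W=np.array([at('scene',p,.033)[:2] for p in c.astype(float)],np.float32)
    print(round(g['p'],2),cv2.minAreaRect(W),W.mean(0))
for y in(-.056-.012,.0,-.012,.0555-.012): 
  for x in (.571,.607):
    u=proj('scene',np.array((x,y,.04))); im[int(round(u[1])),int(round(u[0]))]=(0,255,0)
print(r.read_state()['tcp_pos'])
big=cv2.resize(im[130:330,200:400],None,fx=3,fy=3,interpolation=cv2.INTER_NEAREST)
cv2.imwrite('pics/s4c.png',cv2.cvtColor(big,cv2.COLOR_RGB2BGR))
```

```text
chalk_line_c 0.76 [ 0.5979 -0.0103  0.026 ]
screw_jar_c 0.92 [ 0.4979 -0.2237  0.048 ]
screw_jar_c 0.83 [ 0.3806 -0.0072  0.048 ]
screw_jar_c 0.6 [0.3716 0.0925 0.048 ]
glue_bottle_c 0.61 [ 0.5091 -0.3239  0.094 ]
0.68 ((0.5836639404296875, -0.021281525492668152), (0.1286599189043045, 0.04074493423104286), 89.42311096191406) [ 0.58425   -0.0207132]
[ 0.58821221 -0.00647194  0.17616085]
```

View pics/s4c.png

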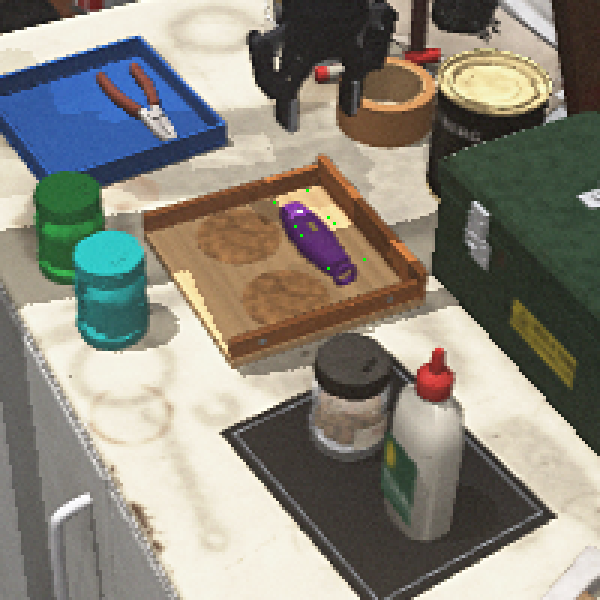

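Jar and bottle stand upright on the mat, bases at crop (348,450) and (425,530). The reel lies at about (318,240) and agrees with the estimate x = 0.589, yaw 0. Descending on the reel.

{"fn": "step_arm", "kwargs": {
  "deltas": "0 0.5 20 0;0 0 30 0;0 0 30 0;0 0 25 0;0 0 20 0;0 0 10 0;0 0 0 0"
}}

```text
clock: 18.1
tcp_pos: [0.5881, -0.0058, 0.0402]
eef_rot: [0.708, 0.706, -0.001, -0.001]
contact_force: [-0.4, 0.5, 0.1]
gripper_width: 0.0537
grip_force: 0.0
```

{"fn": "step_arm", "kwargs": {
  "deltas": "0 0 3 0;0 0 3 0;0 0 0 0;0 0 0 0"
}}

```text
clock: 18.5
tcp_pos: [0.5896, -0.005, 0.0359]
eef_rot: [0.707, 0.707, 0.0, 0.0]
contact_force: [-0.8, 0.5, -0.1]
gripper_width: 0.0541
grip_force: 0.0
```

{"fn": "step_arm", "kwargs": {
  "deltas": "0 0 2 0;0 0 0 0;0 0 0 0;0 0 0 0;0 0 0 0;0 0 0 0;0 0 0 0",
  "fingers": 15,
  "force": 35
}}

```text
clock: 19.2
tcp_pos: [0.5897, -0.005, 0.0337]
eef_rot: [0.707, 0.707, 0.0, 0.0]
contact_force: [-0.7, 0.6, 4.9]
gripper_width: 0.0363
grip_force: 35.5
```

{"fn": "step_arm", "kwargs": {
  "deltas": "0 0 -10 0;0 0 -20 0;0 0 -30 0;0 0 -25 0;0 0 -10 0;0 0 0 0"
}}

```text
clock: 19.8
tcp_pos: [0.5901, -0.0051, 0.1297]
eef_rot: [0.707, 0.707, 0.001, 0.001]
contact_force: [-0.2, -0.7, -0.6]
gripper_width: 0.036
grip_force: 34.9
```

{"fn": "step_arm", "kwargs": {
  "deltas": "20 -10 0 0;40 -19 0 0;43 -21 0 0;43 -21 0 0;43 -21 0 0;43 -21 0 0;40 -19 0 0;20 -10 0 0"
}}

```text
clock: 20.6
tcp_pos: [0.4443, 0.2892, 0.1267]
eef_rot: [0.707, 0.708, -0.001, -0.001]
contact_force: [0.7, 0.9, -1.3]
gripper_width: 0.0359
grip_force: 34.9
```

{"fn": "step_arm", "kwargs": {
  "deltas": "0 0 0 -3.5;0 0 0 0;0 0 0 0"
}}

```text
clock: 20.9
tcp_pos: [0.4467, 0.2866, 0.1272]
eef_rot: [0.686, 0.728, -0.001, -0.0]
contact_force: [0.1, -0.7, -1.2]
gripper_width: 0.0357
grip_force: 35.0
```

Run:
```python
from h import *
im=save('scene','s5.png')
T=np.array([.490,.283]);a=np.radians(3.5);R=np.array([[np.cos(a),-np.sin(a)],[np.sin(a),np.cos(a)]])
for p in [(-.1,-.1),(-.1,.1),(.1,-.1),(.1,.1)]:
    w=T+R@np.array(p); u=proj('scene',np.append(w,.028)); cv2.drawMarker(im,tuple(int(round(v)) for v in u),(0,255,0),0,3,1)
print(r.read_state()['tcp_pos'],r.read_state()['gripper_width'])
big=cv2.resize(im[90:240,170:320],None,fx=4,fy=4,interpolation=cv2.INTER_NEAREST)
cv2.imwrite('pics/s5c.png',cv2.cvtColor(big,cv2.COLOR_RGB2BGR))
```

```text
[0.4470788  0.28645234 0.12744838] 0.035930888318733034
```

View pics/s5c.png

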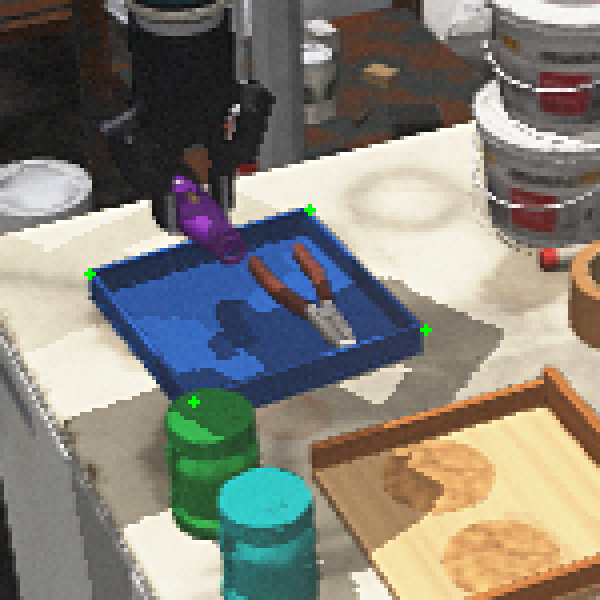

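The markers fit the tray corners (90,273), (309,210) and (425,330), and the reel hangs level from the gripper. Lowering from 0.1275 to about 0.0275.

{"fn": "step_arm", "kwargs": {
  "deltas": "0 0 15 0;0 0 25 0;0 0 25 0;0 0 20 0;0 0 8 0;0 0 3 0;0 0 0 0"
}}

```text
clock: 21.65
tcp_pos: [0.4478, 0.2869, 0.0324]
eef_rot: [0.686, 0.728, -0.0, 0.0]
contact_force: [-0.2, 1.2, -0.7]
gripper_width: 0.0356
grip_force: 34.9
```

{"fn": "step_arm", "kwargs": {
  "deltas": "0 0 2 0;0 0 1.5 0;0 0 0 0"
}}

```text
clock: 21.95
tcp_pos: [0.4477, 0.2873, 0.0292]
eef_rot: [0.685, 0.728, 0.0, 0.0]
contact_force: [1.0, -0.2, -0.8]
gripper_width: 0.0358
grip_force: 34.9
```

{"fn": "step_arm", "kwargs": {
  "deltas": "0 0 1 0;0 0 1 0;0 0 0 0"
}}

```text
clock: 22.25
tcp_pos: [0.4474, 0.2871, 0.0268]
eef_rot: [0.685, 0.728, -0.0, -0.0]
contact_force: [-0.1, -0.5, -0.7]
gripper_width: 0.0361
grip_force: 34.9
```

{"fn": "step_arm", "kwargs": {
  "deltas": "0 0 1 0;0 0 0 0"
}}

```text
clock: 22.45
tcp_pos: [0.4474, 0.2871, 0.0266]
eef_rot: [0.685, 0.728, 0.0, 0.0]
contact_force: [-3.3, -1.4, 9.9]
gripper_width: 0.036
grip_force: 36.1
```

Contact. Opening a little and rising straight up.

{"fn": "step_arm", "kwargs": {
  "deltas": "0 0 0 0;0 0 0 0;0 0 0 0;0 0 0 0;0 0 0 0",
  "fingers": 52
}}

```text
clock: 22.95
tcp_pos: [0.4474, 0.2871, 0.0257]
eef_rot: [0.685, 0.728, -0.0, -0.0]
contact_force: [-1.2, 0.4, 0.0]
gripper_width: 0.052
grip_force: 0.0
```

{"fn": "step_arm", "kwargs": {
  "deltas": "0 0 -15 0;0 0 -30 0;0 0 -40 0;0 0 -40 0;0 0 -35 0;0 0 0 3.5;0 0 0 0;0 0 0 0"
}}

```text
clock: 23.75
tcp_pos: [0.4468, 0.2868, 0.1852]
eef_rot: [0.707, 0.707, -0.001, -0.0]
contact_force: [-0.4, 0.4, -0.5]
gripper_width: 0.0523
grip_force: 0.0
```

Run:
```python
from h import *
im=save('scene','s6.png')
for n,z in [('chalk_line_c',.019),('screw_jar_c',.048),('glue_bottle_c',.094),('pliers_c',.014)]:
    for m in r.mark_of(n,'scene')[:1]: print(n,round(m['p'],2),at('scene',m['uv'],z))
big=cv2.resize(im[90:340,170:420],None,fx=2.4,fy=2.4,interpolation=cv2.INTER_CUBIC)
cv2.imwrite('pics/s6c.png',cv2.cvtColor(big,cv2.COLOR_RGB2BGR))
```

```text
chalk_line_c 0.48 [0.4564 0.2977 0.019 ]
screw_jar_c 0.96 [ 0.3786 -0.0196  0.048 ]
glue_bottle_c 0.67 [ 0.5112 -0.3175  0.094 ]
pliers_c 0.68 [0.5438 0.2936 0.014 ]
```

View pics/s6c.png

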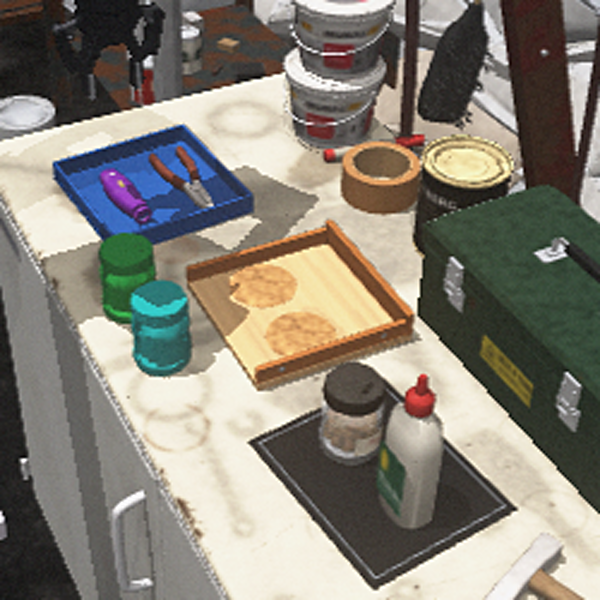

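The reel lies flat in the tray at crop (125,195), the pliers are unmoved, and jar and bottle still stand. Now fetching the jar.

{"fn": "step_arm", "kwargs": {
  "deltas": "-30 3 0 0;-45 5 0 0;-45 5 0 0;-45 5 0 0;-45 5 0 0;-45 5 0 0;-45 5 0 0;-45 5 0 0",
  "fingers": 85
}}

```text
clock: 24.8
tcp_pos: [0.485, -0.0597, 0.1855]
eef_rot: [0.707, 0.707, -0.0, -0.0]
contact_force: [1.7, 0.3, 0.6]
gripper_width: 0.085
grip_force: 0.0
```

{"fn": "step_arm", "kwargs": {
  "deltas": "-45 5 0 0;-45 5 0 0;-40 4 0 0;-30 4 0 0;-5 0 0 0;0 0 0 0;0 0 0 0"
}}

```text
clock: 25.5
tcp_pos: [0.5025, -0.2218, 0.1853]
eef_rot: [0.707, 0.707, -0.0, -0.001]
contact_force: [-0.2, 0.2, -0.6]
gripper_width: 0.0848
grip_force: 0.0
```

{"fn": "step_arm", "kwargs": {
  "deltas": "-1 0.5 15 0;0 0 30 0;0 0 30 0;0 0 30 0;0 0 17 0;0 0 5.5 0;0 0 0 0;0 0 0 0"
}}

```text
clock: 26.3
tcp_pos: [0.5042, -0.2236, 0.0592]
eef_rot: [0.707, 0.707, 0.0, 0.001]
contact_force: [-1.1, -0.4, 1.0]
gripper_width: 0.0852
grip_force: 0.0
```

{"fn": "step_arm", "kwargs": {
  "deltas": "0 0 0 0;0 0 0 0;0 0 0 0;0 0 0 0;0 0 0 0;0 0 0 0",
  "fingers": 45,
  "force": 40
}}

```text
clock: 26.9
tcp_pos: [0.5042, -0.2242, 0.0597]
eef_rot: [0.707, 0.707, 0.0, 0.001]
contact_force: [0.4, 1.1, 4.3]
gripper_width: 0.0625
grip_force: 43.4
```

{"fn": "step_arm", "kwargs": {
  "deltas": "0 0 -10 0;0 0 -20 0;0 0 -25 0;0 0 -25 0;0 0 0 0"
}}

```text
clock: 27.4
tcp_pos: [0.5058, -0.2253, 0.1421]
eef_rot: [0.707, 0.707, 0.001, 0.003]
contact_force: [0.4, -0.6, -2.7]
gripper_width: 0.0627
grip_force: 45.8
```

{"fn": "step_arm", "kwargs": {
  "deltas": "20 3 0 0;35 4 0 0;40 4 0 0;40 4 0 0;40 4 0 0;35 4 0 0;32 4 0 0;20 2 0 0"
}}

```text
clock: 28.2
tcp_pos: [0.5321, 0.0403, 0.1375]
eef_rot: [0.707, 0.707, -0.0, -0.001]
contact_force: [1.1, -0.2, -2.3]
gripper_width: 0.0627
grip_force: 45.7
```

{"fn": "step_arm", "kwargs": {
  "deltas": "0 0 0 0;0 0 20 0;0 0 20 0;0 0 15 0;0 0 0 0;0 0 0 0"
}}

```text
clock: 28.8
tcp_pos: [0.5323, 0.0374, 0.083]
eef_rot: [0.708, 0.707, -0.001, -0.0]
contact_force: [0.1, 0.3, -2.8]
gripper_width: 0.0625
grip_force: 45.7
```

{"fn": "step_arm", "kwargs": {
  "deltas": "0.5 0.5 8 0;0 0 4 0;0 0 1.5 0;0 0 0 0;0 0 0 0"
}}

```text
clock: 29.3
tcp_pos: [0.5334, 0.0386, 0.0699]
eef_rot: [0.707, 0.707, 0.0, 0.0]
contact_force: [0.2, -0.2, -2.7]
gripper_width: 0.0624
grip_force: 45.7
```

{"fn": "step_arm", "kwargs": {
  "deltas": "0 0 1 0;0 0 0 0;0 0 0 0"
}}

```text
clock: 29.6
tcp_pos: [0.5333, 0.0386, 0.0689]
eef_rot: [0.707, 0.707, -0.0, 0.0]
contact_force: [0.1, 0.3, -2.3]
gripper_width: 0.0626
grip_force: 45.7
```

{"fn": "step_arm", "kwargs": {
  "deltas": "0 0 1 0;0 0 0 0;0 0 0 0"
}}

```text
clock: 29.9
tcp_pos: [0.5334, 0.0386, 0.0687]
eef_rot: [0.707, 0.707, 0.0, 0.0]
contact_force: [-2.4, 0.6, 6.8]
gripper_width: 0.0627
grip_force: 46.8
```

{"fn": "step_arm", "kwargs": {
  "deltas": "0 0 0 0;0 0 0 0;0 0 0 0;0 0 0 0;0 0 0 0;0 0 0 0",
  "fingers": 85
}}

```text
clock: 30.5
tcp_pos: [0.5333, 0.0385, 0.0677]
eef_rot: [0.707, 0.707, -0.0, -0.0]
contact_force: [0.8, -0.5, 0.5]
gripper_width: 0.085
grip_force: 0.0
```

{"fn": "step_arm", "kwargs": {
  "deltas": "0 0 -15 0;0 0 -35 0;0 0 -50 0;0 0 -50 0;0 0 -50 0;0 0 0 0"
}}

```text
clock: 31.1
tcp_pos: [0.5377, 0.0384, 0.2752]
eef_rot: [0.707, 0.707, 0.005, 0.005]
contact_force: [0.7, -0.6, -0.5]
gripper_width: 0.0845
grip_force: 0.0
```

{"fn": "step_arm", "kwargs": {
  "deltas": "-45 -2.5 0 0;-45 -2.5 0 0;-45 -2.5 0 0;-45 -2.5 0 0;-45 -2.5 0 0;-45 -2.5 0 0;-45 -2.5 0 0;-45 -3 0 0"
}}

```text
clock: 31.9
tcp_pos: [0.512, -0.3232, 0.2672]
eef_rot: [0.707, 0.707, 0.0, -0.0]
contact_force: [0.5, -0.2, -0.1]
gripper_width: 0.0845
grip_force: 0.0
```

{"fn": "step_arm", "kwargs": {
  "deltas": "0 0 0 0;0 0 20 0;0 0 0 0;0 0 0 0"
}}

```text
clock: 32.3
tcp_pos: [0.5121, -0.3205, 0.2472]
eef_rot: [0.707, 0.707, -0.0, -0.001]
contact_force: [0.3, -0.2, 0.2]
gripper_width: 0.0848
grip_force: 0.0
```

{"fn": "step_arm", "kwargs": {
  "deltas": "-0.5 0 15 0;0 0 25 0;0 0 25 0;0 0 25 0;0 0 14 0;0 0 5 0;0 0 0 0;0 0 0 0"
}}

```text
clock: 33.1
tcp_pos: [0.5134, -0.3224, 0.14]
eef_rot: [0.707, 0.707, 0.0, 0.001]
contact_force: [-0.3, 0.9, 0.2]
gripper_width: 0.0852
grip_force: 0.0
```

{"fn": "step_arm", "kwargs": {
  "deltas": "0 0 0 0;0 0 0 0;0 0 0 0;0 0 0 0;0 0 0 0;0 0 0 0;0 0 0 0",
  "fingers": 30,
  "force": 40
}}

```text
clock: 33.8
tcp_pos: [0.5126, -0.3222, 0.1397]
eef_rot: [0.707, 0.707, -0.0, 0.0]
contact_force: [-2.1, 0.4, 5.8]
gripper_width: 0.0445
grip_force: 40.9
```

{"fn": "step_arm", "kwargs": {
  "deltas": "0 0 -10 0;0 0 -20 0;0 0 -20 0;0 0 -20 0;0 0 -20 0;0 0 0 0"
}}

```text
clock: 34.4
tcp_pos: [0.514, -0.323, 0.2318]
eef_rot: [0.707, 0.707, 0.0, 0.003]
contact_force: [1.4, 0.4, -3.0]
gripper_width: 0.0444
grip_force: 42.0
```

{"fn": "step_arm", "kwargs": {
  "deltas": "20 2 0 0;35 3 0 0;40 3 0 0;40 3 0 0;40 3 0 0;35 3 0 0;30 2.5 0 0;20 1 0 0"
}}

```text
clock: 35.2
tcp_pos: [0.5316, -0.0585, 0.2273]
eef_rot: [0.707, 0.707, -0.0, -0.002]
contact_force: [0.3, -0.4, -2.5]
gripper_width: 0.0439
grip_force: 42.0
```

{"fn": "step_arm", "kwargs": {
  "deltas": "0 0 0 0;0 0 20 0;0 0 20 0;0 0 20 0;0 0 10 0;0 0 0 0;0 0 0 0"
}}

```text
clock: 35.9
tcp_pos: [0.5332, -0.0621, 0.1589]
eef_rot: [0.707, 0.707, -0.0, -0.0]
contact_force: [-0.5, 0.4, -1.9]
gripper_width: 0.0448
grip_force: 41.9
```

{"fn": "step_arm", "kwargs": {
  "deltas": "0 0 5 0;0 0 3 0;0 0 1.5 0;0 0 0 0;0 0 0 0"
}}

```text
clock: 36.4
tcp_pos: [0.5333, -0.0619, 0.1494]
eef_rot: [0.707, 0.707, -0.0, 0.0]
contact_force: [0.2, -0.0, -2.4]
gripper_width: 0.0441
grip_force: 42.0
```

{"fn": "step_arm", "kwargs": {
  "deltas": "0 0 1 0;0 0 0 0;0 0 0 0"
}}

```text
clock: 36.7
tcp_pos: [0.5335, -0.062, 0.1487]
eef_rot: [0.707, 0.707, 0.0, 0.0]
contact_force: [-0.5, 0.4, 1.4]
gripper_width: 0.0443
grip_force: 42.5
```

Touching the disc. Releasing, rising, then a final check.

{"fn": "step_arm", "kwargs": {
  "deltas": "0 0 0.5 0;0 0 0 0;0 0 0 0;0 0 0 0;0 0 0 0;0 0 0 0;0 0 0 0",
  "fingers": 85
}}

```text
clock: 37.4
tcp_pos: [0.5332, -0.062, 0.1478]
eef_rot: [0.707, 0.707, -0.0, 0.0]
contact_force: [0.1, 0.0, -0.2]
gripper_width: 0.0847
grip_force: 0.0
```

{"fn": "step_arm", "kwargs": {
  "deltas": "0 0 -15 0;0 0 -30 0;0 0 -40 0;0 0 -40 0;0 0 -20 0;0 0 0 0"
}}

```text
clock: 38.0
tcp_pos: [0.5353, -0.0624, 0.2965]
eef_rot: [0.707, 0.707, 0.002, 0.003]
contact_force: [0.8, -0.7, -0.7]
gripper_width: 0.0851
grip_force: 0.0
```

{"fn": "step_arm", "kwargs": {
  "deltas": "-40 0 0 0;-40 0 0 0;-40 0 0 0;-40 0 0 0;-40 0 0 0;0 0 0 0;0 0 0 0"
}}

```text
clock: 38.7
tcp_pos: [0.5323, -0.2623, 0.2912]
eef_rot: [0.708, 0.706, -0.0, -0.001]
contact_force: [-0.1, 0.3, -1.3]
gripper_width: 0.0851
grip_force: 0.0
```

Run:
```python
from h import *
a=cv2.imread('pics/scene0.png')[90:300,170:400]
save('scene','s7.png'); save('top','t7.png')
b=cv2.imread('pics/s7.png')[90:300,170:400]
cv2.imwrite('pics/s7c.png',cv2.resize(np.hstack([a,b]),None,fx=1.7,fy=1.7))
for n,z in [('screw_jar_c',.102),('glue_bottle_c',.15),('pliers_c',.014),('chalk_line_c',.03)]:
    for g in r.regions_of(n,'top')[:3]:
        c=cv2.findNonZero(g['region'].astype(np.uint8)).reshape(-1,2).astype(float)
        print(n,round(g['p'],2),np.mean([at('top',p,z)[:2] for p in c],0).round(4))
```

```text
screw_jar_c 0.89 [0.3824 0.0773]
screw_jar_c 0.62 [ 0.3817 -0.0136]
glue_bottle_c 0.69 [ 0.5265 -0.0603]
pliers_c 0.88 [0.5388 0.2863]
chalk_line_c 0.69 [0.4491 0.2784]
```

View pics/s7c.png

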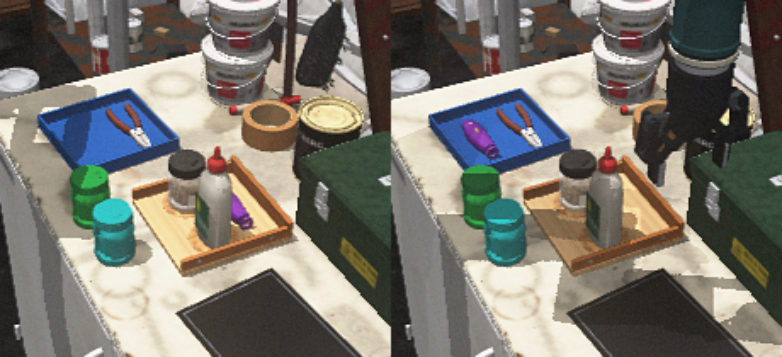

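The before and after pictures match. Jar (185,165 / 577,165) and bottle (215,210 / 606,210) are back upright on their spots, the reel is in the tray and the pliers have not moved. Handing in.

```bash
python3 -c "
from station import r
print(r.finish_job())"
```

```text
the job is handed in; nothing more can be done
None
```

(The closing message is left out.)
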